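# Make up a counterweight on the spring balance

### The arm

A 6-joint arm with a two-finger parallel gripper is mounted at the origin on the work surface. World frame = base frame: x ahead of the robot, y to its left, z up, the work surface at z = 0. Lengths are in m, angles in degrees, forces in N, time in s.
With the tool pointing down it reaches from about 0.25 to 0.725 m from the base axis. Payload 9.7 kg.
Tool frame: the origin (TCP) lies between the finger pads; the fingertips stand 11 mm ahead of it and the grasp point (between the pads) lies 8 mm behind it; y points along the fingers, x is the direction in which the jaws open and shut, and the axes are right-handed (so a half turn about y gives the same grasp; the last joint's range is limited). The gripper opens to 85 mm and grips with 20 to 120 N. Pads are 22 mm wide; open, the fingers measure 114 mm over their backs; the gripper's body (76 mm by 85 mm) begins 54 mm behind the grasp point. The pads swing forward as they close: fully open they stand 13 mm farther back than shut.
Start: joints at [-71.677, 4.979, 10.078, 95.1, 0, 90], TCP at [0.173, -0.522, 0.242] pointing down, gripper open.
Joint ranges: [-179.16, 179.16], [-48.56, 103.87], [-65.8, 70.77], [-126.05, 130.52], [-82.76, 87.17], [-180, 180]. Speed limits (degrees/s): [127.2, 127.2, 147.25, 180, 180, 180].

### API

Orientations are given as [roll, pitch, yaw] about the fixed x, y, z axes, in that order (R = Rz(yaw) Ry(pitch) Rx(roll)).
In Python, from workcell import bot, vision gives the robot as it stands. The module is installed in compiled form; this text tells all that it offers.
- The arm moves only by the shell command python3 -m crank 'ROWS' [OPENING] [FORCE]. ROWS is text: rows parted by semicolons, each of 6 numbers parted by spaces: the shift along the tool's x, y, z in m, then the turn, a rotation vector about the tool's x, y, z in rad. A call has 1 to 8 rows; each row is the pose to reach, as a shift and turn from the pose commanded when the call began, along the tool's axes at that moment; what a row does not reach only later rows make up. A row lasts 1/10 s, in which the tool goes at most 50 mm and 8.59 degrees, less where a joint would pass 70% of its speed; a pose out of reach is approached as far as the arm can. A call with a gripper value outside its range is refused whole. OPENING is the gripper's target within -1 to 1 (shut at 1, half-way at 0, fully open at -1), set as the call begins (- or left out, the last holds). The fingers move at their own pace and stop on an object; FORCE is the grip in N (left out, the last holds). Time passes only in rows, so rows that repeat a pose let the fingers close. It gives the time, the measured TCP pose, the force and the opening at its end, in the units of the state.
- bot.get_obs(): the state, without advancing time (a new reading comes with each control period).
- vision.camera(name): name is "side" or "top"; returns the picture (400x640x3 uint8, red, green, blue); there is no depth.
- vision.get_calibration(name): a dict with "fx", "fy", "cx", "cy" (pixels), "rvec" (rotation vector, rad) and "tvec" (3), from world to camera coordinates, as OpenCV has them. Camera axes: x right, y down, z forward; pixel columns grow to the right and rows downward; lengths in m; the calibration is good to about 2 mm. A picture is of the moment at which its call begins. get_calibration takes no time and is no camera call.
- bot.job_done(): hands the job in, once; it reports no verdict.
The state is a dict: "time": time; "q": joint angles; "qd": joint speeds; "joint_efforts": joint torques, N m; "ee_pos": TCP position; "tcp_rot": TCP orientation; "wrist_force": force on the tool from outside, world axes, zero at the start; "torque": the same for the moment, N m; "opening": finger opening in m.
Only numpy, scipy, OpenCV 4.12 (cv2) and the standard library are available. Lean on these libraries where they do the work, as an engineer would, in place of code of your own. Each camera call takes 0.05 s, during which the arm holds its last target. There are 200 camera calls.

### The job

Make up a counterweight for the rotor on the lab's spring balance: thread brass rings from the blue rack over the balance's post, one at a time and flat on one another, until the pan has sunk so far that the red pointer rests in the green band. Lower each ring gently until it is fully down, without dropping it or pressing the pan to its overload point; leave spare rings on their stubs and everything else on the bench alone.

Things in the scene. Friction and masses are not known exactly. Their poses are not given: they have to be found in the camera images.
- lift (a joint): How far the sprung pan has sunk, m: 0 top, 0.052 bottom stop, grows downwards. It rests at 0.003 to 0.014 unloaded. Target (green band): 0.0285 to 0.0415. Overload point, never to be reached: 0.047. The spring is soft and damped, 280 N/m: each ring sinks the pan by 8.5 to 11.5 mm (two or three rings are needed), a press of 3 N by about 11 mm.
- scale: Spring balance: white housing 140 x 130 mm, 75 mm high, fixed; origin at the centre of its underside, x out of its face away from the robot. On that face is a white gauge with a green band 24.5 to 37.5 mm above the table; the red pointer, 5 to 20 mm before it, stands at 66 mm minus lift. Above the housing is an aluminium pan, 90 mm dia.
- hub (a point): Fixed point on the middle axis of the housing, 148 mm above the table: the height of the top of the pan's seat (black rubber boss 40 mm dia, 12 mm high) at lift 0; the seat is lower by lift. A steel post, 12 mm dia, stands 45 mm tall on the seat. NOT MEASURED: guide, pan and post are fitted off this axis by up to 7 mm along each level housing axis (10 mm in all), fixed sideways.
- post_top (a point): 45 mm above hub on the same axis; the post's top is lower by lift, and off this axis as said there. A ring lowered here usually lands on the post's top and presses the sprung pan down instead of threading; it slips over once its hole is within about 2 mm of the post's axis. Find the post by feel or by eye.
- rack: Blue plastic rack, fixed, 180 x 180 x 12 mm, with four black stubs (40 mm dia, tops 30 mm above the table) at 52 mm either side of the centre in x and y; a ring lies on each (rings a, b, c, d at (-x,-y), (-x,+y), (+x,-y), (+x,+y)). Origin at the centre of its underside.
- ring_a_mid (a point): Centre (half-way up) of a brass ring weight, 60 mm outer dia, 17 mm hole, 14 mm thick, 0.25 to 0.32 kg, flat on a stub of the blue rack, up to 5 mm off its middle; z along its axis. The stub is narrower, so fingertips may reach 10 mm below the ring. All four look alike. On the post, rings stack flat on one another, the first on the seat.
- ring_b_mid (a point): Centre (half-way up) of a brass ring weight, 60 mm outer dia, 17 mm hole, 14 mm thick, 0.25 to 0.32 kg, flat on a stub of the blue rack, up to 5 mm off its middle; z along its axis. The stub is narrower, so fingertips may reach 10 mm below the ring. All four look alike. On the post, rings stack flat on one another, the first on the seat.
- ring_c_mid (a point): Centre (half-way up) of a brass ring weight, 60 mm outer dia, 17 mm hole, 14 mm thick, 0.25 to 0.32 kg, flat on a stub of the blue rack, up to 5 mm off its middle; z along its axis. The stub is narrower, so fingertips may reach 10 mm below the ring. All four look alike. On the post, rings stack flat on one another, the first on the seat.
- ring_d_mid (a point): Centre (half-way up) of a brass ring weight, 60 mm outer dia, 17 mm hole, 14 mm thick, 0.25 to 0.32 kg, flat on a stub of the blue rack, up to 5 mm off its middle; z along its axis. The stub is narrower, so fingertips may reach 10 mm below the ring. All four look alike. On the post, rings stack flat on one another, the first on the seat.
- vial: Bystander: small amber glass vial with white lid, 22 mm dia, 42 mm tall, stands in the middle of the blue rack; origin at the centre of its underside. Leave it alone.
- jar: Bystander: small clear jar with red lid, 32 mm dia, 55 mm tall, stands about 110 mm from the balance's axis on its robot side; origin at the centre of its underside. Leave it alone.
- tipbox: Bystander: grey pipette-tip box with clear lid, 85 x 120 x 57 mm; origin at the centre of its underside. Leave it alone.
- tuberack: Bystander: orange rack of capped tubes, 70 x 190 x 77 mm; origin at the centre of its underside. Leave it alone.
- beaker: Bystander: clear plastic beaker, 70 mm dia, 85 mm tall; origin at the centre of its underside. Leave it alone.
- reagent: Bystander: amber reagent bottle, 60 mm dia, 110 mm tall; origin at the centre of its underside. Leave it alone.

How it is judged:
By the outcome, as a careful person would: the job done as asked, in the order asked, and still so for the second after the job is handed in, with the robot touching nothing.
It also fails if it takes over 72 s, if anything falls off the work surface, if the arm or the gripper's body presses on something with over 40 N, if the wrist force passes 120 N, or if a joint passes its speed limit or range.

## Working session

There is one attempt and no reset: what is moved stays moved. The work goes in short steps, Python scripts to look and compute and a shell command to move; the robot and the scene stay as the last step left them, time stands still between calls to the robot, and variables do not carry over. Pictures are saved under pics/ and viewed, about 8 in all and at most 12, crops included, and the job is handed in when it is done.

```bash
mkdir -p pics
cat > h.py <<'E'
import numpy as np, cv2
from scipy.spatial.transform import Rotation as R
from workcell import bot, vision
def cal(n):
    c=vision.get_calibration(n); K=np.array([[c['fx'],0,c['cx']],[0,c['fy'],c['cy']],[0,0,1.]])
    return K,np.array(c['rvec'],float).ravel(),np.array(c['tvec'],float).ravel()
def ray(n,u,v,z):
    K,r,t=cal(n); M=cv2.Rodrigues(r)[0]; o=-M.T@t; d=M.T@np.linalg.inv(K)@[u,v,1]
    return o+d*(z-o[2])/d[2]
def proj(n,p):
    K,r,t=cal(n); return cv2.projectPoints(np.atleast_2d(np.array(p,float)),r,t,K,None)[0].reshape(-1,2)
def snap(n,f,box=None,s=1):
    im=vision.camera(n)[:,:,::-1]
    cv2.imwrite('pics/raw_'+f,im)
    if box: im=im[box[1]:box[3],box[0]:box[2]]
    cv2.imwrite('pics/'+f,cv2.resize(im,None,fx=s,fy=s,interpolation=cv2.INTER_CUBIC)); return im
E
python3 - <<'E'
from h import *
snap('top','t1.png',s=1.25); snap('side','s1.png',s=1.25)
o=bot.get_obs(); print(o)
for n in('top','side'):
    K,r,t=cal(n); M=cv2.Rodrigues(r)[0]; print(n,K[0,0],-M.T@t,M[2])
E
```

```text
{'time': 0.1, 'q': array([-7.16767713e+01,  5.00676156e+00,  1.00397689e+01,  9.50998104e+01,
       -5.56621359e-04,  8.99991203e+01]), 'qd': array([-0.04031082, -0.01756631,  0.17047696,  0.01996743, -0.01174137,
        0.10416979]), 'joint_efforts': array([ 2.57254851e-04, -5.21562982e+01,  4.65651333e+01,  1.61150034e-02,
       -4.96187411e-06, -1.19335411e-05]), 'ee_pos': array([ 0.17284479, -0.52193295,  0.24167229]), 'tcp_rot': array([-9.00005556e+01,  6.68030653e-02, -7.16758916e+01]), 'wrist_force': array([-0.47266868, -0.33077881, -0.77652308]), 'torque': array([-0.01685254, -0.03419728, -0.01580093]), 'opening': 0.08523393556775147}
top 399.9818097898316 [ 0.41221861 -0.02759429  1.26910103] [ 0.15179244  0.0256962  -0.98807832]
side 500.01063495946744 [ 0.0752622  -1.16160685  1.36534754] [ 0.29639557  0.6497447  -0.69998678]
```

View pics/t1.png

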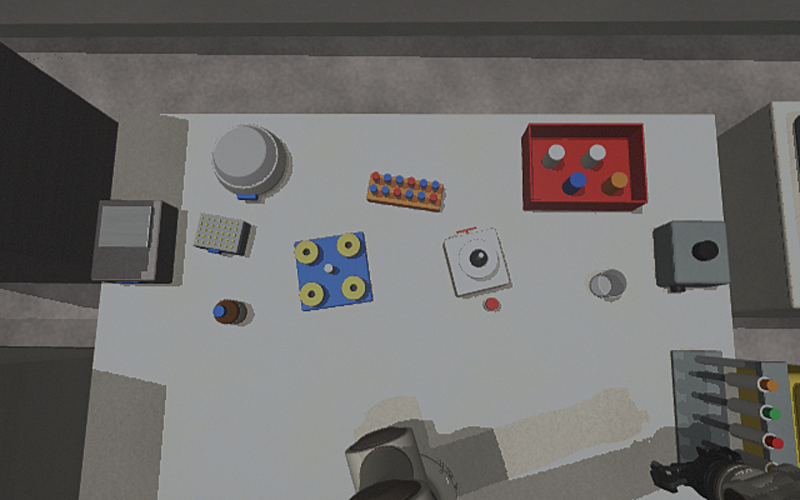

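View pics/s1.png

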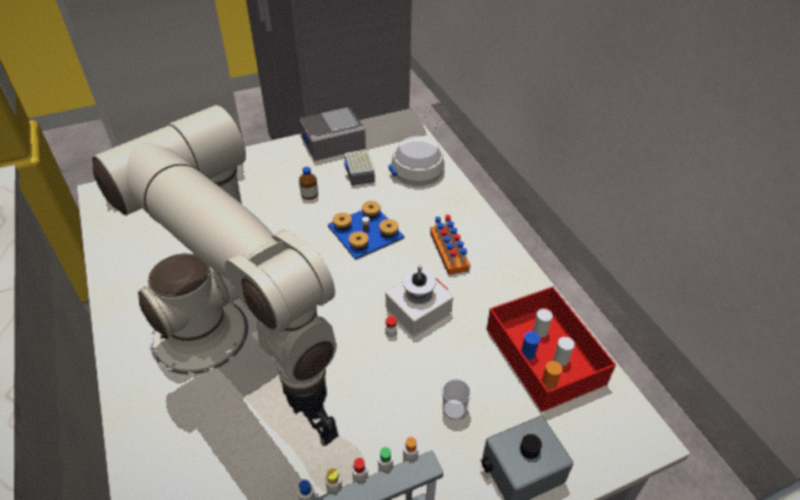

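Run:
```python
from h import *
t=cv2.imread('pics/raw_t1.png'); s=cv2.imread('pics/raw_s1.png')
a=cv2.resize(t[180:252,232:302],(389,400),interpolation=cv2.INTER_CUBIC)
b=cv2.resize(t[178:253,348:420],(384,400),interpolation=cv2.INTER_CUBIC)
c=cv2.resize(s[205:275,300:370],(400,400),interpolation=cv2.INTER_CUBIC)
cv2.imwrite('pics/c1.png',cv2.resize(np.hstack([b,c]),None,fx=1,fy=1))
for n,im,box in(('top',t,(180,252,232,302)),('side',s,(155,205,255,330))):
    h=cv2.cvtColor(im,cv2.COLOR_BGR2HSV).astype(int)
    m=((h[...,0]>12)&(h[...,0]<38)&(h[...,1]>70)&(h[...,2]>60)).astype(np.uint8)
    mm=np.zeros_like(m); mm[box[0]:box[1],box[2]:box[3]]=m[box[0]:box[1],box[2]:box[3]]
    k,l,st,ce=cv2.connectedComponentsWithStats(mm)
    for i in range(1,k):
        if st[i,4]>20: 
            cs=max(cv2.findContours((l==i).astype(np.uint8),cv2.RETR_EXTERNAL,cv2.CHAIN_APPROX_NONE)[0],key=len)
            mo=cv2.moments(cv2.drawContours(np.zeros_like(m),[cs],-1,1,-1),True)
            u,v=mo['m10']/mo['m00'],mo['m01']/mo['m00']
            print(n,st[i],u,v,ray(n,u,v,.041 if n=='top' else .039))
    bl=((h[...,0]>100)&(h[...,0]<130)&(h[...,1]>120)&(h[...,2]>60))
    if n=='top':
        bl[:180]=0;bl[255:]=0;bl[:,:225]=0;bl[:,310:]=0
        p=np.argwhere(bl)[:,::-1].astype(np.float32); r=cv2.minAreaRect(p); print(r,[ray('top',*q,.012).round(4) for q in cv2.boxPoints(r)])
```

```text
top [269 187  19  19 254] 278.4051094890511 195.73357664233578 [0.61852184 0.15148579 0.041     ]
top [236 192  19  19 256] 244.90613718411552 201.35740072202165 [0.59987602 0.25590618 0.041     ]
top [273 221  19  19 261] 282.44718309859155 229.8943661971831 [0.51187307 0.13578511 0.041     ]
top [240 226  19  19 267] 249.05208333333334 235.07291666666666 [0.49486083 0.23855564 0.041     ]
((265.7259521484375, 216.92694091796875), (55.852752685546875, 56.430538177490234), 82.09283447265625) [array([0.6307, 0.2991, 0.012 ]), array([0.6573, 0.12  , 0.012 ]), array([0.4807, 0.0912, 0.012 ]), array([0.4546, 0.2666, 0.012 ])]
side [290 161  14  12 132] 296.3863636363636 166.00757575757575 [0.60081903 0.25655665 0.039     ]
side [266 170  15  12 141] 273.177304964539 175.5177304964539 [0.49616841 0.23952797 0.039     ]
side [304 175  15  13 146] 310.93150684931504 181.1986301369863 [0.61992329 0.15142178 0.039     ]
side [280 186  14  12 144] 286.5 191.375 [0.51251699 0.13546809 0.039     ]
```

View pics/c1.png

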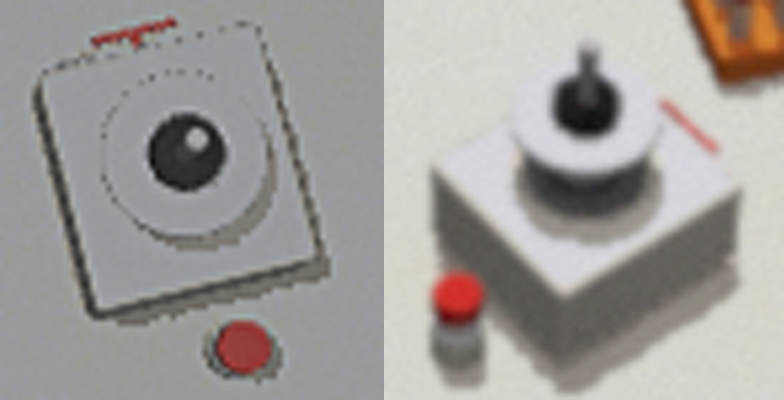

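Run:
```python
from h import *
from scipy.optimize import least_squares
f=lambda p:np.r_[(proj('top',p)[0]-[384.7,203.3]),(proj('side',p)[0]-[335.3,212.6])]
r=least_squares(f,[.6,-.06,.18]); print('post top tri',r.x,r.fun)
print('seat top view',ray('top',382.66,206.1,.14))
cs=lambda x,y:(348+(x+.5)*.1875-.5,178+(y+.5)*.1875-.5)
# housing top corners in top crop
for c in((42,75),(258,25),(322,262),(97,312)): print('corner',ray('top',*cs(*c),.075).round(4))
print('pan c',ray('top',*cs(186,153),.125).round(4),'jar',ray('top',*cs(244,347),.055),'beaker',ray('top',486,228,.085), 'vial',ray('top',329*.8,268*.8,.054))
a,b,c,d=[np.array(v) for v in((.5122,.1356),(.4955,.239),(.6192,.1515),(.6003,.2562))]
for v in(c-a,d-b): print(np.degrees(np.arctan2(v[1],v[0])),np.hypot(*v))
o=bot.get_obs();print(o['ee_pos'],o['tcp_rot'],o['wrist_force'],o['time'])
```

```text
post top tri [ 0.57553412 -0.16139945  0.1844304 ] [-0.02606534  0.09150385  0.11058357 -0.02416477]
seat top view [ 0.57439109 -0.16109467  0.14      ]
corner [ 0.6272 -0.0871  0.075 ]
corner [ 0.657  -0.2097  0.075 ]
corner [ 0.5224 -0.2433  0.075 ]
corner [ 0.4932 -0.1179  0.075 ]
pan c [ 0.576  -0.1623  0.125 ] jar [ 0.47564593 -0.20215047  0.055     ] beaker [ 0.519912   -0.46956338  0.085     ] vial [0.55783978 0.19469156 0.054     ]
8.452195773683457 0.10817490466831943
9.320413446776485 0.10620207154288465
[ 0.17284479 -0.52193295  0.24167229] [-9.00005556e+01  6.68030653e-02 -7.16758916e+01] [-0.47266868 -0.33077881 -0.77652308] 0.1
```

```bash
M="-.424 .10 .380 0 -1.41 0"; python3 -m crank '-.424 .10 .380 0 -1.41 0;-.424 .10 .380 0 -1.41 0;-.424 .10 .380 0 -1.41 0;-.424 .10 .380 0 -1.41 0;-.424 .10 .380 0 -1.41 0;-.424 .10 .380 0 -1.41 0;-.424 .10 .380 0 -1.41 0;-.424 .10 .380 0 -1.41 0' -0.42 25
```

```text
time: 0.9
ee_pos: [0.3304, -0.1591, 0.1727]
tcp_rot: [-90.0, -0.0, -2.6]
wrist_force: [1.4, -1.7, 1.0]
opening: 0.0605
```

```bash
python3 -m crank '.062 .12 .162 0 -.209 0;.062 .12 .162 0 -.209 0;.062 .12 .162 0 -.209 0;.062 .12 .162 0 -.209 0;.062 .12 .162 0 -.209 0;.062 .12 .162 0 -.209 0;.062 .12 .162 0 -.209 0'; python3 -m crank '0 .01 0 0 0 0; 0 .014 0 0 0 0;0 .018 0 0 0 0;0 .022 0 0 0 0' -.42
```

```text
time: 1.6
ee_pos: [0.4004, -0.0029, 0.0537]
tcp_rot: [-90.0, -0.0, 9.1]
wrist_force: [-0.6, 0.5, -0.3]
opening: 0.0604
time: 2.0
ee_pos: [0.4004, -0.0028, 0.0309]
tcp_rot: [-90.0, -0.0, 9.0]
wrist_force: [1.2, 0.5, 0.2]
opening: 0.0605
```

```bash
for i in 1; do python3 -m crank '0 .005 0 0 0 0;0 .009 0 0 0 0;0 .009 0 0 0 0'; python3 -m crank '0 .003 0 0 0 0;0 .003 0 0 0 0';python3 -m crank '0 .003 0 0 0 0;0 .003 0 0 0 0'; done | grep -v -e rot -e open
```

```text
time: 2.3
ee_pos: [0.4001, -0.0023, 0.0215]
wrist_force: [0.3, -0.3, 0.8]
time: 2.5
ee_pos: [0.4004, -0.0023, 0.0188]
wrist_force: [-0.2, 0.4, -0.9]
time: 2.7
ee_pos: [0.4003, -0.0023, 0.0158]
wrist_force: [0.2, 0.1, -0.2]
```

```bash
{ python3 -m crank '0 .003 0 0 0 0;0 .003 0 0 0 0'; python3 -m crank '0 .002 0 0 0 0;0 .002 0 0 0 0'; }| grep -v -e rot -e open
```

```text
time: 2.9
ee_pos: [0.4003, -0.0023, 0.0127]
wrist_force: [-0.9, -0.2, 0.0]
time: 3.1
ee_pos: [0.4003, -0.0023, 0.0109]
wrist_force: [0.5, 0.3, -0.4]
```

```bash
{ python3 -m crank '0 .002 0 0 0 0;0 .002 0 0 0 0'; python3 -m crank '0 .0015 0 0 0 0;0 .0015 0 0 0 0'; }| grep -v -e rot -e open
```

```text
time: 3.3
ee_pos: [0.4003, -0.0023, 0.0089]
wrist_force: [0.0, 0.1, -0.2]
time: 3.5
ee_pos: [0.4004, -0.0023, 0.0074]
wrist_force: [0.1, -0.5, 0.2]
```

```bash
{ python3 -m crank '0 .001 0 0 0 0;0 .001 0 0 0 0'; python3 -m crank '0 .001 0 0 0 0;0 .001 0 0 0 0'; }| grep -v -e rot -e open
```

```text
time: 3.7
ee_pos: [0.4004, -0.0023, 0.0065]
wrist_force: [-0.0, 0.3, 0.0]
time: 3.9
ee_pos: [0.4006, -0.0023, 0.0058]
wrist_force: [-1.6, 0.7, 2.9]
```

```bash
python3 -m crank '0 -.05 0 0 0 0;.0 -.095 0 0 0 0;.132 -.095 .119 0 0 0;.132 -.095 .119 0 0 0;.132 -.095 .119 0 0 0;.132 -.095 .119 0 0 0;.132 -.095 .119 0 0 0' -1;python3 -c "
from h import *
o=bot.get_obs();print(o['ee_pos'],o['tcp_rot'])
t=snap('top','r2.png')[175:260,225:310];s=snap('side','q2.png')[120:220,250:350]
cv2.imwrite('pics/g1.png',np.hstack([cv2.resize(t,(400,400),interpolation=2),cv2.resize(s,(400,400),interpolation=2)]))"
```

```text
time: 4.6
ee_pos: [0.5135, 0.1385, 0.0997]
tcp_rot: [-90.0, 0.0, 9.2]
wrist_force: [-0.8, -1.1, -0.2]
opening: 0.0853
[0.51349151 0.13849506 0.09969132] [-8.99815602e+01  2.42707064e-02  9.20902929e+00]
```

View pics/g1.png

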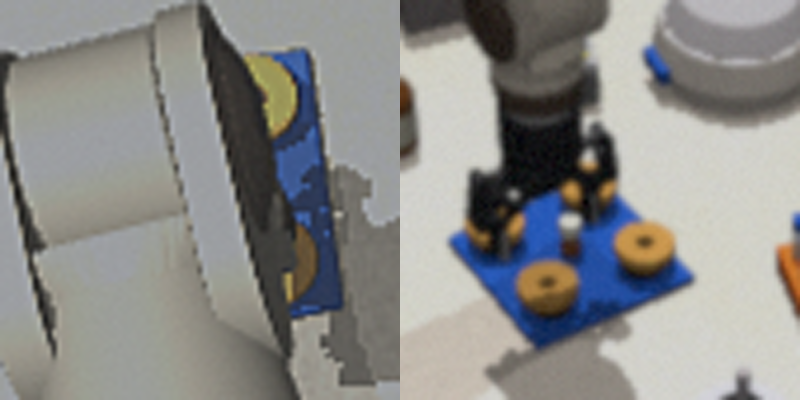

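```bash
python3 -m crank '-.0017 .03 -.0027 0 0 0;-.0017 .045 -.0027 0 0 0;-.0017 .045 -.0027 0 0 0;-.0017 .045 -.0027 0 0 0'; python3 -c "
from h import *
print(bot.get_obs()['ee_pos'])"
```

```text
time: 5.1
ee_pos: [0.5106, 0.1325, 0.0561]
tcp_rot: [-90.0, 0.0, 9.0]
wrist_force: [-0.9, 0.2, -0.2]
opening: 0.0855
[0.51061863 0.13254392 0.0560782 ]
```

```bash
python3 -m crank '.0018 .01 .0027 0 0 0;.0018 .022 .0027 0 0 0;.0018 .029 .0027 0 0 0;.0018 .029 .0027 0 0 0'; python3 -m crank '0 0 0 0 0 0;0 0 0 0 0 0;0 0 0 0 0 0;0 0 0 0 0 0;0 0 0 0 0 0;0 0 0 0 0 0' .2 40
```

```text
time: 5.5
ee_pos: [0.5113, 0.1358, 0.025]
tcp_rot: [-90.0, 0.1, 9.1]
wrist_force: [0.4, 0.2, -0.6]
opening: 0.0853
time: 6.1
ee_pos: [0.5125, 0.1361, 0.0274]
tcp_rot: [-90.0, -0.1, 9.1]
wrist_force: [-1.9, -0.8, 6.4]
opening: 0.0587
```

```bash
python3 -m crank '0 -.01 0 0 0 0;0 -.03 0 0 0 0;0 -.08 0 0 0 0;0 -.12 0 0 0 0;0 -.16 0 0 0 0;0 -.20 0 0 0 0;0 -.20 0 0 0 0;0 -.20 0 0 0 0'
python3 - <<'E'
from h import *
o=bot.get_obs();p=o['ee_pos'];d=np.array([.5755,-.161])-p[:2];y=np.radians(9.1)
print(p,o['wrist_force'],d[0]*np.cos(y)+d[1]*np.sin(y),-d[0]*np.sin(y)+d[1]*np.cos(y))
s=snap('side','q3.png',(220,80,380,200),5)
E
```

```text
time: 6.9
ee_pos: [0.5125, 0.1361, 0.2273]
tcp_rot: [-90.0, -0.1, 9.1]
wrist_force: [1.3, 0.8, -3.6]
opening: 0.059
[0.51250433 0.13607261 0.22728744] [ 1.34998146  0.75177773 -3.62524193] 0.015218360250487728 -0.3032968736396292
```

View pics/q3.png

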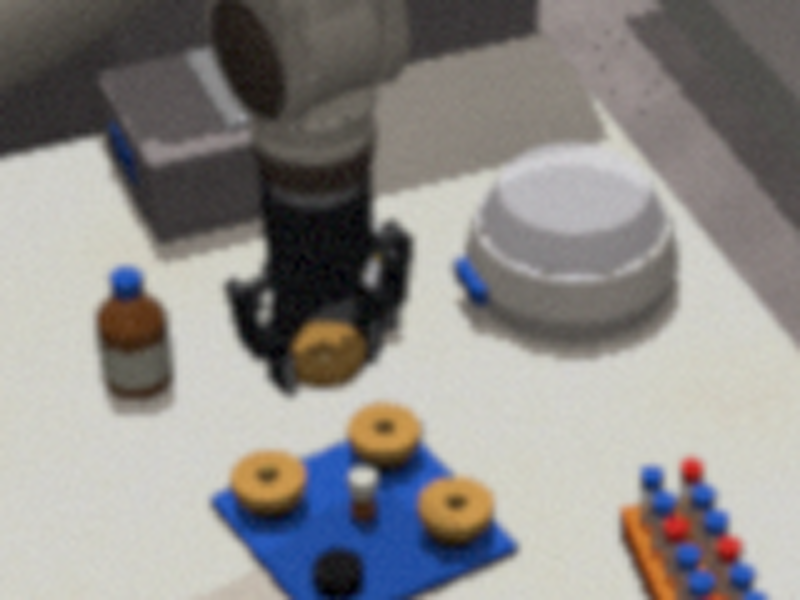

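```bash
python3 -m crank '.015 0 -.303 0 0 0;.015 0 -.303 0 0 0;.015 0 -.303 0 0 0;.015 0 -.303 0 0 0;.015 0 -.303 0 0 0;.015 0 -.303 0 0 0;.015 0 -.303 0 0 0;.015 0 -.303 0 0 0';python3 -m crank '0 .01 0 0 0 0;0 .02 0 0 0 0;0 .03 0 0 0 0;0 .03 0 0 0 0;0 .03 0 0 0 0;0 .03 0 0 0 0'
python3 - <<'E'
from h import *
s=snap('side','q4.png',(285,150,385,230),8)
o=bot.get_obs();print(o['ee_pos'],o['wrist_force'],o['torque'])
print(proj('side',[[.5755,-.161,.2],[.5755,-.161,.214]]),proj('side',[.5755,-.161,.1844]))
E
```

```text
time: 7.75
ee_pos: [0.574, -0.1621, 0.2242]
tcp_rot: [-89.9, 0.2, 8.9]
wrist_force: [0.5, 0.2, -3.4]
opening: 0.0587
time: 8.35
ee_pos: [0.5748, -0.1606, 0.1971]
tcp_rot: [-90.0, -0.0, 9.1]
wrist_force: [0.3, 1.0, -2.0]
opening: 0.0589
[ 0.57487596 -0.1607339   0.19719586] [ 0.49999159  1.15165895 -2.30891468] [-0.01964657 -0.02552484 -0.00661305]
[[335.49153507 209.18055823]
 [335.62086598 206.16032134]] [[335.34926092 212.5030558 ]]
```

View pics/q4.png

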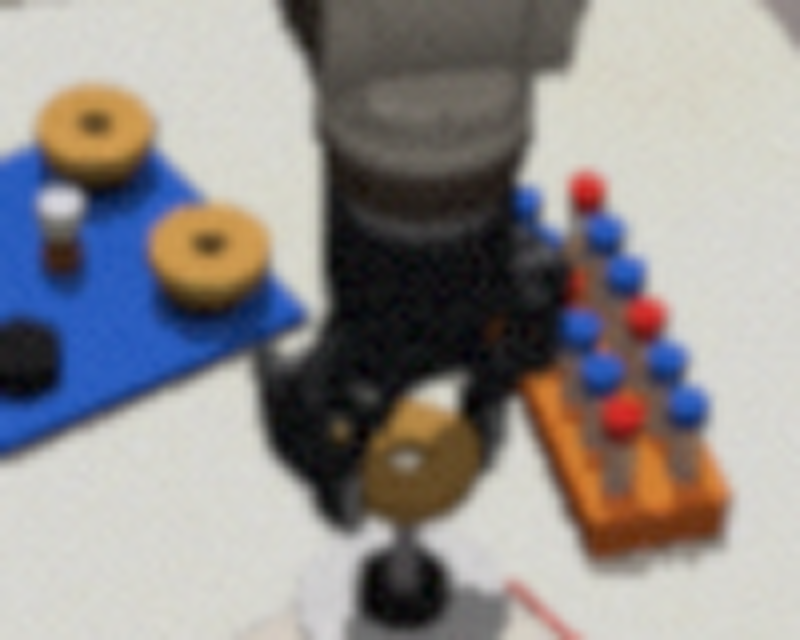

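Run:
```python
from h import *
ims=[vision.camera('side').astype(float) for _ in range(6)]
im=np.mean(ims,0)[:,:,::-1]
o=bot.get_obs();p=o['ee_pos'];print(p,o['wrist_force'])
x0,y0,x1,y1=318,190,353,240;S=11
c=np.clip(im[y0:y1,x0:x1]*1.7,0,255).astype(np.uint8)
c=cv2.resize(c,None,fx=S,fy=S,interpolation=cv2.INTER_CUBIC)
e=c.copy()
y=np.radians(9.1);X=np.array([np.cos(y),np.sin(y),0]);Z=np.array([-np.sin(y),np.cos(y),0]);U=np.array([0,0,1.])
C=p+[0,0,.0096];th=np.linspace(0,2*np.pi,60)
def cir(c0,r,A,B,col):
    q=(proj('side',[c0+r*np.cos(t)*A+r*np.sin(t)*B for t in th])-[x0-.5,y0-.5])*S
    cv2.polylines(e,[q.astype(np.int32)],True,col,1)
for s in(-.007,.007):
    for r in(.03,.0085):
        cir(C+s*U,r,X,Z,(0,255,0))
f=e.copy(); 
cv2.imwrite('pics/e5.png',np.hstack([c,e]))
```

```text
[ 0.57473408 -0.16092514  0.1967301 ] [-0.24874737 -0.16887958 -2.9626164 ]
```

View pics/e5.png

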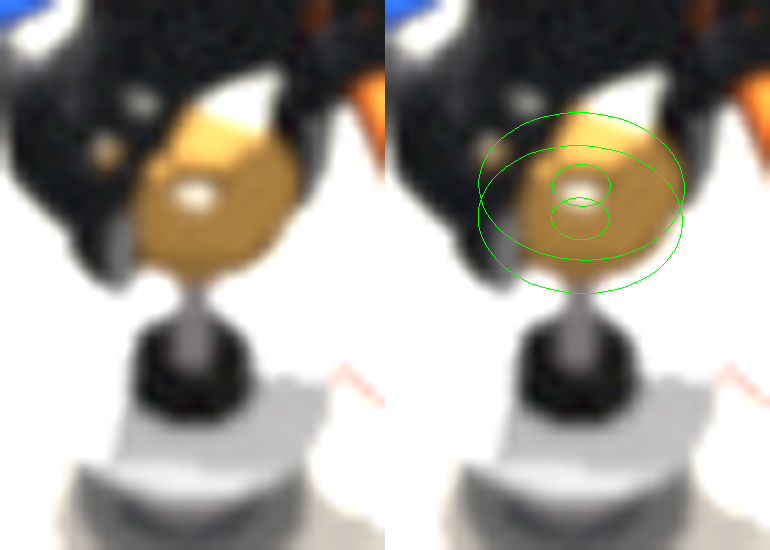

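```bash
python3 -m crank '.0007 .005 -.0003 0 0 0;.0007 .010 -.0003 0 0 0;.0007 .014 -.0003 0 0 0;.0007 .018 -.0003 0 0 0;.0007 .022 -.0003 0 0 0;.0007 .022 -.0003 0 0 0'|grep -e pos -e force;for i in 1 2 3; do python3 -m crank '0 0 0 0 0 0' |grep -e pos -e force; done
```

```text
ee_pos: [0.5751, -0.161, 0.1738]
wrist_force: [-0.2, 0.3, -2.5]
ee_pos: [0.5754, -0.161, 0.1745]
wrist_force: [-0.5, 0.9, -2.4]
ee_pos: [0.5755, -0.1611, 0.1749]
wrist_force: [-0.5, -0.2, -2.4]
ee_pos: [0.5755, -0.1611, 0.1749]
wrist_force: [-0.3, 0.9, -3.0]
```

```bash
python3 -m crank '0 .003 0 0 0 0;0 .006 0 0 0 0;0 .009 0 0 0 0;0 .009 0 0 0 0;0 .009 0 0 0 0'|grep -e pos -e force;for i in 1 2 3; do python3 -m crank '0 0 0 0 0 0' |grep -e force; done
```

```text
ee_pos: [0.5753, -0.161, 0.1654]
wrist_force: [0.3, -0.1, -2.3]
wrist_force: [-0.3, -0.6, -2.9]
wrist_force: [-0.7, 0.7, -3.0]
wrist_force: [-0.7, -1.1, -2.8]
```

```bash
python3 -m crank '0 .005 0 0 0 0;0 .010 0 0 0 0;0 .015 0 0 0 0;0 .020 0 0 0 0;0 .0225 0 0 0 0;0 .0225 0 0 0 0'|grep -e pos -e force;for i in 1 2 3; do python3 -m crank '0 0 0 0 0 0' |grep -e force; done;python3 -m crank '0 .002 0 0 0 0;0 .004 0 0 0 0;0 .004 0 0 0 0'|grep -e pos -e force;for i in 1 2 3; do python3 -m crank '0 0 0 0 0 0' |grep -e force; done
```

```text
ee_pos: [0.5752, -0.161, 0.1425]
wrist_force: [0.6, 0.2, -2.2]
wrist_force: [0.3, -0.3, -2.1]
wrist_force: [0.7, -0.4, -2.6]
wrist_force: [0.2, -0.3, -2.6]
ee_pos: [0.5752, -0.161, 0.1386]
wrist_force: [-0.7, 0.5, -2.7]
wrist_force: [-0.2, -0.1, -2.3]
wrist_force: [-0.3, -1.1, -2.9]
wrist_force: [-0.3, -0.6, -3.1]
```

```bash
for j in 1; do python3 -m crank '0 .002 0 0 0 0;0 .004 0 0 0 0;0 .004 0 0 0 0';for i in 1 2 3; do python3 -m crank '0 0 0 0 0 0' ; done; python3 -m crank '0 .002 0 0 0 0;0 .004 0 0 0 0;0 .004 0 0 0 0';for i in 1 2 3; do python3 -m crank '0 0 0 0 0 0'; done;done |grep -e pos -e force
```

```text
ee_pos: [0.5753, -0.161, 0.1346]
wrist_force: [-0.0, 0.7, -2.4]
ee_pos: [0.5754, -0.1611, 0.135]
wrist_force: [-0.3, 0.7, -2.6]
ee_pos: [0.5754, -0.1611, 0.1351]
wrist_force: [-0.0, -0.1, -2.5]
ee_pos: [0.5754, -0.1611, 0.1352]
wrist_force: [0.7, -0.9, -3.2]
ee_pos: [0.5754, -0.1611, 0.1308]
wrist_force: [0.7, 0.3, -1.1]
ee_pos: [0.5754, -0.1611, 0.1311]
wrist_force: [1.3, 0.3, -0.6]
ee_pos: [0.5755, -0.1611, 0.1312]
wrist_force: [0.8, -0.6, -1.1]
ee_pos: [0.5754, -0.1611, 0.1312]
wrist_force: [0.1, -0.0, -1.7]
```

```bash
for j in 1; do python3 -m crank '0 .002 0 0 0 0;0 .004 0 0 0 0;0 .005 0 0 0 0;0 .005 0 0 0 0';for i in 1 2 3; do python3 -m crank '0 0 0 0 0 0' ; done; done |grep -e pos -e force
```

```text
ee_pos: [0.5755, -0.1611, 0.126]
wrist_force: [0.2, 0.1, -0.8]
ee_pos: [0.5755, -0.1611, 0.1262]
wrist_force: [-0.2, -0.2, -0.8]
ee_pos: [0.5755, -0.1611, 0.1262]
wrist_force: [0.2, -0.3, 0.0]
ee_pos: [0.5755, -0.1611, 0.1262]
wrist_force: [0.4, 0.2, 0.1]
```

```bash
for j in 1; do python3 -m crank '0 .001 0 0 0 0;0 .001 0 0 0 0;0 .001 0 0 0 0';python3 -m crank '0 0 0 0 0 0;0 0 0 0 0 0;0 0 0 0 0 0;0 0 0 0 0 0;0 0 0 0 0 0' -1;python3 -m crank '0 -.02 0 0 0 0;0 -.05 0 0 0 0;0 -.1 0 0 0 0;0 -.1 0 0 0 0' ; done |grep -v rot
python3 - <<'E'
from h import *
im=np.mean([vision.camera('side').astype(float) for _ in range(2)],0)[:,:,::-1]
c=np.clip(im[185:265,295:375]*1.3,0,255).astype(np.uint8)
cv2.imwrite('pics/k6.png',cv2.resize(c,(560,560),interpolation=2))
o=bot.get_obs();p=o['ee_pos'];y=np.radians(9.1);print(p)
for t in((.6192,.1515),(.4955,.239)):
    d=np.array(t)-p[:2];print(d[0]*np.cos(y)+d[1]*np.sin(y),-d[0]*np.sin(y)+d[1]*np.cos(y))
E
```

```text
time: 14.1
ee_pos: [0.5754, -0.1611, 0.1251]
wrist_force: [0.4, 1.1, -0.0]
opening: 0.0592
time: 14.6
ee_pos: [0.5754, -0.161, 0.1251]
wrist_force: [-0.7, -0.5, -0.1]
opening: 0.0853
time: 15.0
ee_pos: [0.577, -0.1615, 0.2321]
wrist_force: [0.0, -1.3, 0.0]
opening: 0.0852
[ 0.57604171 -0.16125038  0.22648989]
0.09207908669870249 0.30198820690428474
-0.016225170311617923 0.4079510679143691
```

View pics/k6.png

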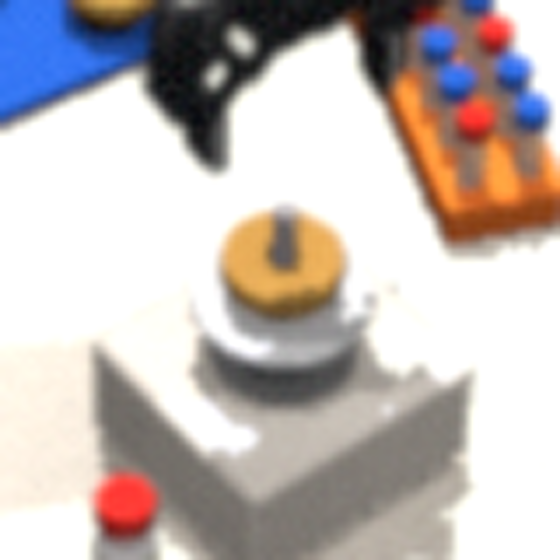

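```bash
for j in 1; do python3 -m crank '.0927 0 .3017 0 0 0;.0927 0 .3017 0 0 0;.0927 0 .3017 0 0 0;.0927 0 .3017 0 0 0;.0927 0 .3017 0 0 0;.0927 0 .3017 0 0 0;.0927 0 .3017 0 0 0;.0927 0 .3017 0 0 0';python3 -m crank '0 .05 0 0 0 0;0 .1 0 0 0 0;0 .13 0 0 0 0;0 .14 0 0 0 0;0 .14 0 0 0 0;0 .14 0 0 0 0;0 .14 0 0 0 0';done
```

```text
time: 15.9
ee_pos: [0.6191, 0.1537, 0.223]
tcp_rot: [-90.0, 0.2, 9.2]
wrist_force: [-0.8, -0.3, -0.3]
opening: 0.0852
time: 16.6
ee_pos: [0.6207, 0.1514, 0.0876]
tcp_rot: [-90.0, -0.2, 9.0]
wrist_force: [0.3, 0.5, -0.4]
opening: 0.0851
```

```bash
for j in 1; do python3 -m crank '0 .02 0 0 0 0;0 .035 0 0 0 0;0 .049 0 0 0 0;0 .058 0 0 0 0;0 .058 0 0 0 0;0 .058 0 0 0 0;0 .058 0 0 0 0';done
```

```text
time: 17.3
ee_pos: [0.62, 0.1516, 0.0279]
tcp_rot: [-90.0, -0.1, 9.1]
wrist_force: [0.4, -0.5, 0.1]
opening: 0.0854
```

```bash
for j in 1; do python3 -m crank '0 0 0 0 0 0;0 0 0 0 0 0;0 0 0 0 0 0;0 0 0 0 0 0;0 0 0 0 0 0;0 0 0 0 0 0' .2 40; python3 -m crank '0 -.01 0 0 0 0;0 -.03 0 0 0 0;0 -.08 0 0 0 0;0 -.12 0 0 0 0;0 -.16 0 0 0 0;0 -.198 0 0 0 0;0 -.198 0 0 0 0;0 -.198 0 0 0 0'; for i in 1 2 3; do python3 -m crank '0 0 0 0 0 0'|grep -e pos -e force; done; done
```

```text
time: 17.9
ee_pos: [0.6198, 0.1516, 0.0281]
tcp_rot: [-90.0, -0.1, 9.1]
wrist_force: [-2.2, 0.6, 6.9]
opening: 0.0587
time: 18.7
ee_pos: [0.6198, 0.1515, 0.2256]
tcp_rot: [-90.0, -0.1, 9.1]
wrist_force: [-0.1, 0.0, -4.2]
opening: 0.0587
ee_pos: [0.619, 0.1513, 0.2232]
wrist_force: [0.6, 0.3, -3.1]
ee_pos: [0.6189, 0.1513, 0.2231]
wrist_force: [0.1, -0.0, -2.6]
ee_pos: [0.6191, 0.1514, 0.2237]
wrist_force: [0.2, -0.5, -1.9]
```

```bash
for j in 1; do python3 -m crank '-.0927 0 -.3017 0 0 0;-.0927 0 -.3017 0 0 0;-.0927 0 -.3017 0 0 0;-.0927 0 -.3017 0 0 0;-.0927 0 -.3017 0 0 0;-.0927 0 -.3017 0 0 0;-.0927 0 -.3017 0 0 0;-.0927 0 -.3017 0 0 0';python3 -m crank '0 .01 0 0 0 0;0 .02 0 0 0 0;0 .03 0 0 0 0;0 .04 0 0 0 0;0 .04 0 0 0 0;0 .04 0 0 0 0;0 .04 0 0 0 0'; done|grep -e pos -e force; for i in 1 2 3; do python3 -m crank '0 0 0 0 0 0'|grep -e pos -e force; done
```

```text
ee_pos: [0.5747, -0.1634, 0.2244]
wrist_force: [1.0, 0.0, -2.0]
ee_pos: [0.5756, -0.161, 0.1856]
wrist_force: [1.0, 0.1, -2.5]
ee_pos: [0.5757, -0.1611, 0.1857]
wrist_force: [-0.0, -0.3, -1.7]
ee_pos: [0.5756, -0.1612, 0.1855]
wrist_force: [-0.3, 2.0, -3.4]
ee_pos: [0.5755, -0.1611, 0.1853]
wrist_force: [-1.1, -0.8, -3.1]
```

```bash
for j in 1; do python3 -m crank '0 .005 0 0 0 0;0 .01 0 0 0 0;0 .015 0 0 0 0;0 .02 0 0 0 0;0 .02 0 0 0 0';for i in 1 2 3; do python3 -m crank '0 0 0 0 0 0'; done; python3 -m crank '0 .004 0 0 0 0;0 .008 0 0 0 0;0 .008 0 0 0 0';for i in 1 2 3; do python3 -m crank '0 0 0 0 0 0'; done; done|grep -e pos -e force
```

```text
ee_pos: [0.575, -0.1609, 0.1639]
wrist_force: [1.0, 0.3, -3.4]
ee_pos: [0.5753, -0.161, 0.1649]
wrist_force: [-1.0, 0.1, -2.8]
ee_pos: [0.5755, -0.1611, 0.1653]
wrist_force: [0.1, 0.5, -3.1]
ee_pos: [0.5755, -0.1611, 0.1654]
wrist_force: [-0.3, 0.5, -2.3]
ee_pos: [0.5751, -0.161, 0.1562]
wrist_force: [-0.5, -0.4, -3.0]
ee_pos: [0.5753, -0.161, 0.1568]
wrist_force: [-0.2, -0.2, -2.6]
ee_pos: [0.5754, -0.1611, 0.1571]
wrist_force: [-0.4, -0.4, -3.2]
ee_pos: [0.5755, -0.1611, 0.1572]
wrist_force: [-0.7, 0.3, -2.4]
```

```bash
for j in 1; do python3 -m crank '0 .005 0 0 0 0;0 .01 0 0 0 0;0 .0135 0 0 0 0;0 .0135 0 0 0 0';for i in 1 2 3; do python3 -m crank '0 0 0 0 0 0'; done; python3 -m crank '0 .002 0 0 0 0;0 .004 0 0 0 0;0 .004 0 0 0 0';for i in 1 2 3 4; do python3 -m crank '0 0 0 0 0 0'; done; python3 -m crank '0 .002 0 0 0 0;0 .004 0 0 0 0;0 .004 0 0 0 0';for i in 1 2 3 4; do python3 -m crank '0 0 0 0 0 0'; done; done|grep -e pos -e force
```

```text
ee_pos: [0.5753, -0.161, 0.1429]
wrist_force: [1.2, -1.1, -1.1]
ee_pos: [0.5754, -0.1611, 0.1436]
wrist_force: [-0.4, 0.5, -1.3]
ee_pos: [0.5754, -0.1611, 0.1438]
wrist_force: [-0.3, -0.0, -1.5]
ee_pos: [0.5754, -0.1611, 0.1438]
wrist_force: [-0.4, -0.6, -2.3]
ee_pos: [0.5754, -0.1611, 0.1393]
wrist_force: [-0.9, 1.1, 0.5]
ee_pos: [0.5754, -0.1611, 0.1396]
wrist_force: [-0.5, -0.6, -0.6]
ee_pos: [0.5754, -0.1611, 0.1397]
wrist_force: [-0.5, 0.0, -1.4]
ee_pos: [0.5754, -0.1611, 0.1397]
wrist_force: [0.2, 0.1, -0.9]
ee_pos: [0.5754, -0.1611, 0.1397]
wrist_force: [-0.4, 0.4, -0.5]
ee_pos: [0.5754, -0.161, 0.1353]
wrist_force: [-0.3, -0.3, 0.5]
ee_pos: [0.5754, -0.1611, 0.1356]
wrist_force: [-0.1, -0.5, 1.4]
ee_pos: [0.5754, -0.1611, 0.1356]
wrist_force: [0.0, -0.5, 0.3]
ee_pos: [0.5754, -0.1611, 0.1357]
wrist_force: [-0.3, 0.5, 0.2]
ee_pos: [0.5754, -0.1611, 0.1357]
wrist_force: [0.7, 0.5, 0.8]
```

Run:
```python
from h import *
im=np.mean([vision.camera('side').astype(float) for _ in range(4)],0)[:,:,::-1]
np.save('n9.npy',im)
c=np.clip(im[190:250,310:360]*1.5,0,255).astype(np.uint8);S=8
c=cv2.resize(c,None,fx=S,fy=S,interpolation=2)
e=c.copy();th=np.linspace(0,2*np.pi,60)
def cir(z,r,col):
    q=(proj('side',[[.5755+r*np.cos(t),-.161+r*np.sin(t),z] for t in th])-[309.5,189.5])*S
    cv2.polylines(e,[q.astype(np.int32)],True,col,1)
p=bot.get_obs()['ee_pos'];print(p)
b=p[2]+.0019
for z in(b,b+.014):cir(z,.03,(0,255,0))
cir(b-.014,.03,(0,0,255)); cir(b-.014-.012,.045,(255,0,0)); cir(b-.014+.045,.006,(255,0,255)); cir(.125-.019,.045,(255,255,0))
cv2.imwrite('pics/n9.png',np.hstack([c,e]))
```

```text
[ 0.57543872 -0.16106895  0.13560974]
```

View pics/n9.png

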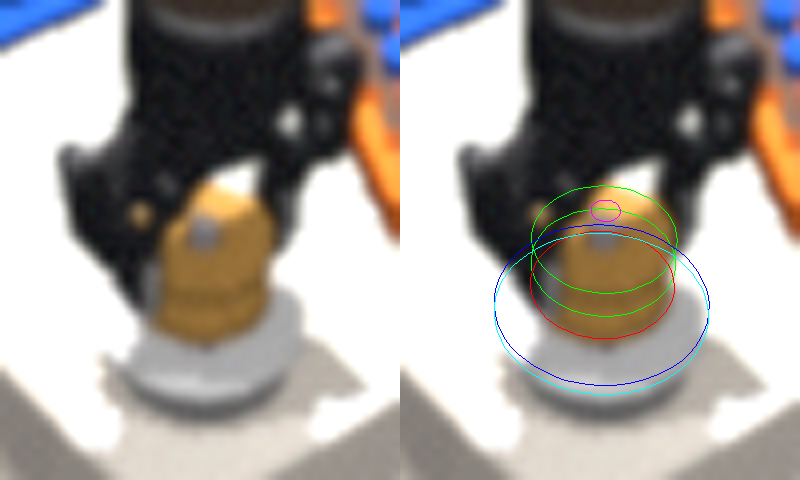

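Run:
```python
from h import *
im=np.load('n9.npy')
for u in (334,337,340): print(u,[int(v) for v in im[214:240,u].sum(1)/3])
print('rows 214..239')
for L in(.024,.027,.030,.033):
    s=.148-L
    K,r,t=cal('side');d=np.array([.5755,-.161])-(-cv2.Rodrigues(r)[0].T@t)[:2];d/=np.hypot(*d)
    f=lambda z,R:proj('side',[.5755-R*d[0],-.161-R*d[1],z])[0][1].round(1)
    print(L,'seat ring bot',f(s,.03),'top',f(s+.014,.03),'c top',f(s+.028,.03),'pan front',f(s-.012,.045),'post',proj('side',[.5755,-.161,s+.045])[0][1].round(1))
```

```text
334 [76, 95, 102, 91, 81, 72, 70, 70, 69, 69, 69, 67, 62, 60, 62, 69, 69, 64, 68, 88, 106, 113, 120, 133, 135, 114]
337 [135, 130, 123, 103, 80, 68, 66, 68, 71, 70, 72, 69, 63, 58, 62, 69, 68, 64, 75, 96, 109, 112, 114, 121, 131, 111]
340 [150, 126, 98, 76, 72, 70, 69, 72, 72, 70, 70, 61, 60, 65, 69, 67, 63, 76, 102, 111, 113, 114, 114, 119, 120, 91]
rows 214..239
0.024 seat ring bot 231.7 top 228.9 c top 226.0 pan front 237.6 post 215.7
0.027 seat ring bot 232.3 top 229.5 c top 226.7 pan front 238.2 post 216.4
0.03 seat ring bot 232.9 top 230.1 c top 227.3 pan front 238.8 post 217.0
0.033 seat ring bot 233.5 top 230.7 c top 227.9 pan front 239.4 post 217.6
```

```bash
python3 -m crank '0 -.008 0 0 0 0;0 -.016 0 0 0 0;0 -.024 0 0 0 0;0 -.024 0 0 0 0;0 -.024 0 0 0 0;0 -.024 0 0 0 0' |grep -e pos -e force
python3 - <<'E'
from h import *
im=np.mean([vision.camera('side').astype(float) for _ in range(4)],0)[:,:,::-1]
np.save('n10.npy',im)
c=np.clip(im[190:245,312:360]*2,0,255).astype(np.uint8);S=8
c=cv2.resize(c,None,fx=S,fy=S,interpolation=2)
e=c.copy();th=np.linspace(0,2*np.pi,60)
def cir(z,r,col):
    q=(proj('side',[[.5755+r*np.cos(t),-.161+r*np.sin(t),z] for t in th])-[311.5,189.5])*S
    cv2.polylines(e,[q.astype(np.int32)],True,col,1)
p=bot.get_obs()['ee_pos'];print(p,bot.get_obs()['wrist_force'])
b=p[2]+.0019
for z in(b,b+.014):cir(z,.03,(0,255,0))
for z in(b-.0065,b+.0075):cir(z,.03,(255,0,255))
cir(.148-.019,.03,(0,0,255));cir(.162-.019,.03,(0,0,255)) 
cv2.imwrite('pics/n10.png',np.hstack([c,e]))
for u in (334,337,340): print(u,[int(v) for v in im[210:240,u].sum(1)/3])
E
```

```text
ee_pos: [0.5753, -0.161, 0.1592]
wrist_force: [-0.1, 0.3, -3.0]
[ 0.57527477 -0.16103578  0.15926238] [ 0.4319904  -1.15488187 -4.01011288]
334 [95, 108, 99, 83, 76, 77, 73, 71, 71, 69, 68, 64, 58, 64, 69, 69, 70, 68, 62, 59, 71, 101, 113, 118, 131, 140, 130, 88, 53, 50]
337 [130, 128, 119, 87, 73, 72, 71, 71, 71, 71, 69, 63, 61, 61, 69, 71, 69, 69, 63, 64, 82, 106, 112, 114, 121, 137, 133, 89, 52, 54]
340 [128, 99, 77, 72, 72, 72, 71, 70, 71, 69, 63, 59, 60, 67, 68, 71, 68, 63, 69, 89, 107, 113, 114, 116, 121, 132, 109, 73, 60, 62]
```

View pics/n10.png

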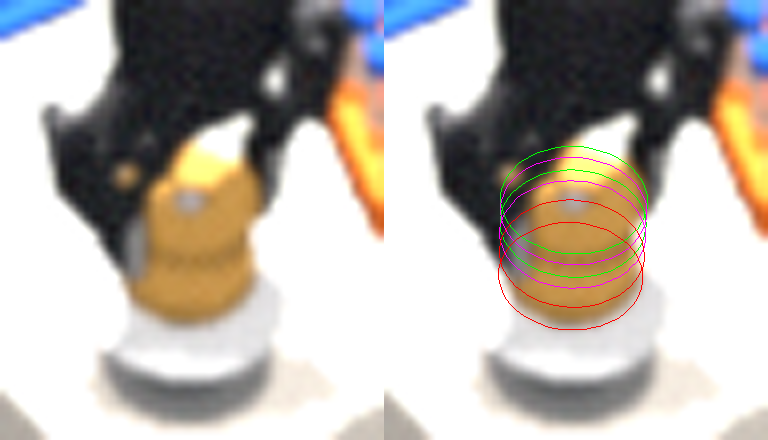

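```bash
for j in 1; do python3 -m crank '0 -.03 0 0 0 0;0 -.066 0 0 0 0;.0927 -.066 .3017 0 0 0;.0927 -.066 .3017 0 0 0;.0927 -.066 .3017 0 0 0;.0927 -.066 .3017 0 0 0;.0927 -.066 .3017 0 0 0;.0927 -.066 .3017 0 0 0';python3 -m crank '.0 0 0 0 0 0;0 .05 0 0 0 0;0 .1 0 0 0 0;0 .14 0 0 0 0;0 .16 0 0 0 0;0 .16 0 0 0 0;0 .16 0 0 0 0;0 .16 0 0 0 0';done
```

```text
time: 26.1
ee_pos: [0.6172, 0.138, 0.2256]
tcp_rot: [-90.0, -0.0, 9.0]
wrist_force: [1.0, -0.3, -2.1]
opening: 0.059
time: 26.9
ee_pos: [0.6184, 0.1361, 0.0678]
tcp_rot: [-90.0, -0.2, 9.0]
wrist_force: [-0.1, -0.0, -3.6]
opening: 0.0591
```

```bash
for j in 1; do python3 -m crank '.0025 0 .0151 0 0 0;.0025 0 .0151 0 0 0;.0025 0 .0151 0 0 0;.0025 .01 .0151 0 0 0;.0025 .02 .0151 0 0 0;.0025 .03 .0151 0 0 0;.0025 .03 .0151 0 0 0;.0025 .03 .0151 0 0 0';done
```

```text
time: 27.7
ee_pos: [0.6171, 0.1511, 0.035]
tcp_rot: [-90.0, 0.1, 9.0]
wrist_force: [0.0, -0.1, -3.1]
opening: 0.0588
```

```bash
for j in 1; do python3 -m crank '.001 .002 .0 0 0 0;.001 .004 0 0 0 0;.001 .006 0 0 0 0;.001 .007 0 0 0 0;.001 .007 0 0 0 0'; python3 -m crank '0 0 0 0 0 0';done
```

```text
time: 28.2
ee_pos: [0.6183, 0.1514, 0.0284]
tcp_rot: [-90.0, 0.0, 9.1]
wrist_force: [-0.4, -0.1, -3.3]
opening: 0.059
time: 28.3
ee_pos: [0.6184, 0.1515, 0.0286]
tcp_rot: [-90.0, 0.0, 9.1]
wrist_force: [0.2, 0.8, -2.4]
opening: 0.0588
```

```bash
for j in 1; do python3 -m crank '0 .0008 .0 0 0 0;0 .0008 0 0 0 0'; python3 -m crank '0 .0013 0 0 0 0;0 .0013 0 0 0 0';done|grep -e pos -e force
```

```text
ee_pos: [0.6185, 0.1515, 0.0282]
wrist_force: [-0.5, 0.2, -0.4]
ee_pos: [0.6186, 0.1515, 0.0281]
wrist_force: [-4.6, -1.0, 9.5]
```

```bash
for j in 1; do python3 -m crank '0 -.0013 0 0 0 0;0 -.0013 0 0 0 0;0 -.0013 0 0 0 0;0 -.0013 0 0 0 0' -.7; python3 -m crank '.0006 -.0088 0 0 0 0;.0006 -.0088 0 0 0 0;.0006 -.0088 0 0 0 0'; python3 -m crank '0 0 0 0 0 0;0 0 0 0 0 0;0 0 0 0 0 0;0 0 0 0 0 0' .2 40;  python3 -m crank '0 0 0 0 0 0;0 -.004 0 0 0 0;0 -.008 0 0 0 0;0 -.008 0 0 0 0;0 -.008 0 0 0 0'; done
```

```text
time: 29.1
ee_pos: [0.6184, 0.1514, 0.0277]
tcp_rot: [-90.0, 0.0, 9.1]
wrist_force: [0.3, -0.4, 0.1]
opening: 0.0723
time: 29.4
ee_pos: [0.6193, 0.1516, 0.0371]
tcp_rot: [-90.0, -0.1, 9.1]
wrist_force: [0.4, -0.3, 0.7]
opening: 0.0726
time: 29.8
ee_pos: [0.619, 0.1516, 0.0371]
tcp_rot: [-90.0, -0.0, 9.1]
wrist_force: [-1.7, -0.1, 5.4]
opening: 0.0583
time: 30.3
ee_pos: [0.6189, 0.1515, 0.0444]
tcp_rot: [-90.0, 0.0, 9.1]
wrist_force: [-0.3, 0.4, -2.8]
opening: 0.0585
```

```bash
for j in 1; do python3 -m crank '0 -.03 0 0 0 0;0 -.08 0 0 0 0;0 -.12 0 0 0 0;0 -.16 0 0 0 0;0 -.18 0 0 0 0'; python3 -m crank '-.0925 0 -.3018 0 0 0;-.0925 0 -.3018 0 0 0;-.0925 0 -.3018 0 0 0;-.0925 0 -.3018 0 0 0;-.0925 0 -.3018 0 0 0;-.0925 0 -.3018 0 0 0;-.0925 0 -.3018 0 0 0;-.0925 0 -.3018 0 0 0';python3 -m crank '0 .01 0 0 0 0;0 .02 0 0 0 0;0 .03 0 0 0 0;0 .03 0 0 0 0;0 .03 0 0 0 0;0 .03 0 0 0 0;0 .03 0 0 0 0'; done|grep -v -e rot -e open
```

```text
time: 30.8
ee_pos: [0.6195, 0.1517, 0.2286]
wrist_force: [-0.1, -0.4, -3.7]
time: 31.6
ee_pos: [0.5745, -0.1634, 0.2242]
wrist_force: [0.3, 0.6, -2.5]
time: 32.3
ee_pos: [0.5754, -0.1609, 0.1951]
wrist_force: [-0.7, -0.2, -3.6]
```

Aligned at the same spot; descend with force checks.

```bash
for j in 1; do python3 -m crank '0 .006 0 0 0 0;0 .012 0 0 0 0;0 .017 0 0 0 0;0 .021 0 0 0 0;0 .021 0 0 0 0';for i in 1 2 3; do python3 -m crank '0 0 0 0 0 0'; done; python3 -m crank '0 .004 0 0 0 0;0 .008 0 0 0 0;0 .008 0 0 0 0';for i in 1 2 3; do python3 -m crank '0 0 0 0 0 0'; done; done|grep -e pos -e force
```

```text
ee_pos: [0.5748, -0.161, 0.1727]
wrist_force: [0.1, -0.6, -3.8]
ee_pos: [0.5751, -0.161, 0.1735]
wrist_force: [-0.8, 0.3, -3.3]
ee_pos: [0.5752, -0.1611, 0.1739]
wrist_force: [0.7, 0.0, -3.2]
ee_pos: [0.5752, -0.1611, 0.1739]
wrist_force: [0.5, -0.7, -2.7]
ee_pos: [0.5748, -0.1609, 0.1646]
wrist_force: [0.1, 0.2, -3.6]
ee_pos: [0.575, -0.161, 0.1653]
wrist_force: [-0.2, -0.8, -3.3]
ee_pos: [0.5752, -0.161, 0.1657]
wrist_force: [-0.1, -0.1, -2.5]
ee_pos: [0.5752, -0.1611, 0.1657]
wrist_force: [1.1, 0.2, -1.9]
```

```bash
for j in 1; do python3 -m crank '0 .005 0 0 0 0;0 .01 0 0 0 0;0 .013 0 0 0 0;0 .013 0 0 0 0';for i in 1 2 3; do python3 -m crank '0 0 0 0 0 0'; done; python3 -m crank '0 .003 0 0 0 0;0 .006 0 0 0 0;0 .006 0 0 0 0';for i in 1 2 3; do python3 -m crank '0 0 0 0 0 0'; done; python3 -m crank '0 .002 0 0 0 0;0 .004 0 0 0 0;0 .004 0 0 0 0';for i in 1 2 3; do python3 -m crank '0 0 0 0 0 0'; done; done|grep -e pos -e force
```

```text
ee_pos: [0.5748, -0.161, 0.1517]
wrist_force: [-0.3, -0.2, -3.1]
ee_pos: [0.575, -0.161, 0.1525]
wrist_force: [-0.2, -0.3, -4.3]
ee_pos: [0.5752, -0.1611, 0.1528]
wrist_force: [-0.0, -0.1, -2.6]
ee_pos: [0.5752, -0.1611, 0.1528]
wrist_force: [-0.3, 0.1, -3.5]
ee_pos: [0.575, -0.161, 0.1461]
wrist_force: [-0.0, -0.5, -1.8]
ee_pos: [0.575, -0.161, 0.1465]
wrist_force: [-0.6, -0.2, -1.2]
ee_pos: [0.5751, -0.161, 0.1467]
wrist_force: [-0.0, -0.2, -2.0]
ee_pos: [0.5751, -0.161, 0.1466]
wrist_force: [-0.9, 1.0, -2.4]
ee_pos: [0.5752, -0.1611, 0.1423]
wrist_force: [0.2, -0.7, -1.5]
ee_pos: [0.5752, -0.1611, 0.1426]
wrist_force: [0.1, 1.2, -0.7]
ee_pos: [0.5752, -0.1611, 0.1427]
wrist_force: [0.4, 0.3, -1.8]
ee_pos: [0.5752, -0.1611, 0.1427]
wrist_force: [-0.1, -0.8, -1.1]
```

```bash
for j in 1; do python3 -m crank '0 .002 0 0 0 0;0 .0035 0 0 0 0;0 .0035 0 0 0 0';for i in 1 2 3 4 5; do python3 -m crank '0 0 0 0 0 0'; done; done|grep -e pos -e force
```

```text
ee_pos: [0.5752, -0.1611, 0.1389]
wrist_force: [0.2, -0.1, 1.0]
ee_pos: [0.5752, -0.1611, 0.1391]
wrist_force: [0.3, 0.4, -0.7]
ee_pos: [0.5752, -0.161, 0.1392]
wrist_force: [0.7, 0.0, -0.8]
ee_pos: [0.5752, -0.1611, 0.1392]
wrist_force: [-0.0, -0.2, -0.2]
ee_pos: [0.5752, -0.1611, 0.1392]
wrist_force: [0.5, 0.1, 1.2]
ee_pos: [0.5752, -0.161, 0.1391]
wrist_force: [0.4, -1.1, 0.2]
```

```bash
for j in 1; do python3 -m crank '0 .0005 0 0 0 0;0 .0005 0 0 0 0;0 .0005 0 0 0 0;0 .0005 0 0 0 0;0 .0005 0 0 0 0;0 .0005 0 0 0 0' -1; python3 -m crank '0 -.02 0 0 0 0;0 -.05 0 0 0 0;0 -.09 0 0 0 0;0 -.09 0 0 0 0'; python3 -m crank '-.05 0 .05 0 0 0;-.1 0 .1 0 0 0;-.15 0 .15 0 0 0;-.2 0 .2 0 0 0;-.25 0 .25 0 0 0;-.25 0 .25 0 0 0;-.25 0 .25 0 0 0;-.25 0 .25 0 0 0'; done|grep -v rot
python3 - <<'E'
from h import *
T=np.mean([vision.camera('top').astype(float) for _ in range(6)],0)[:,:,::-1]
Sd=np.mean([vision.camera('side').astype(float) for _ in range(6)],0)[:,:,::-1]
np.save('fT.npy',T);np.save('fS.npy',Sd)
f=lambda a:cv2.resize(np.clip(a*1.3,0,255).astype(np.uint8),(400,400),interpolation=2)
cv2.imwrite('pics/f11.png',np.hstack([f(T[175:250,350:425]),f(Sd[195:265,300:370])]))
E
```

```text
time: 37.0
ee_pos: [0.5751, -0.161, 0.1386]
wrist_force: [-0.1, -0.2, -0.2]
opening: 0.0852
time: 37.4
ee_pos: [0.5764, -0.1614, 0.2344]
wrist_force: [-0.5, 0.8, 1.0]
opening: 0.0857
time: 38.2
ee_pos: [0.2858, 0.0483, 0.2293]
wrist_force: [1.0, 0.1, 0.5]
opening: 0.0851
```

View pics/f11.png

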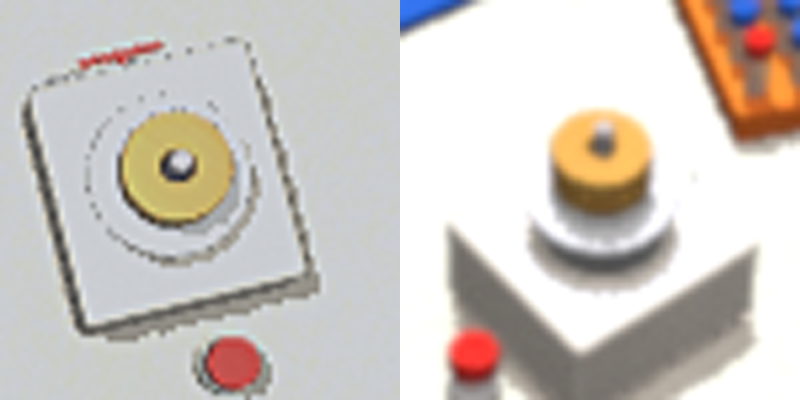

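Run:
```python
from h import *
T=np.load('fT.npy');S=np.load('fS.npy');S0=cv2.imread('pics/raw_s1.png').astype(float);T0=cv2.imread('pics/raw_t1.png').astype(float)
g=lambda a:a.mean(2)
for u in(328,332,335,338,342):
    print(u,'s0',g(S0)[224:250,u].astype(int).tolist()); print('   f',g(S)[224:250,u].astype(int).tolist())
print('post s0',[g(S0)[206:220,u].astype(int).tolist() for u in(334,335,336)])
print('post f ',[g(S)[206:224,u].astype(int).tolist() for u in(334,335,336)])
def red(a,n):
    a=a[170:200,350:400];w=np.clip(a[...,2]-a[...,:2].mean(2)-25,0,None)
    v,u=np.mgrid[170:200,350:400];print(n,(w*u).sum()/w.sum(),(w*v).sum()/w.sum(),w.sum(), np.round(w.sum(1)).tolist())
red(T0,'T0');red(T,'T')
```

```text
328 s0 [195, 202, 207, 214, 216, 214, 215, 214, 200, 155, 92, 56, 55, 56, 57, 65, 80, 106, 129, 141, 145, 156, 192, 211, 214, 216]
   f [115, 85, 60, 53, 60, 70, 88, 108, 128, 150, 183, 197, 192, 152, 97, 69, 78, 99, 119, 139, 165, 199, 209, 211, 211, 211]
332 s0 [29, 27, 23, 64, 134, 186, 210, 216, 215, 209, 172, 111, 75, 46, 44, 53, 59, 68, 84, 113, 134, 145, 162, 199, 212, 214]
   f [145, 142, 124, 86, 64, 64, 60, 62, 81, 103, 118, 134, 152, 175, 153, 100, 67, 64, 82, 110, 133, 157, 195, 208, 210, 210]
335 s0 [28, 21, 15, 20, 73, 142, 199, 214, 215, 211, 186, 127, 80, 60, 47, 51, 57, 61, 74, 110, 138, 144, 143, 161, 200, 213]
   f [143, 145, 135, 101, 69, 60, 58, 58, 69, 99, 114, 132, 142, 159, 166, 119, 73, 61, 73, 108, 134, 154, 189, 207, 210, 211]
338 s0 [27, 25, 21, 51, 118, 186, 212, 216, 215, 207, 174, 111, 67, 48, 44, 60, 61, 67, 83, 115, 137, 143, 145, 163, 199, 213]
   f [145, 145, 130, 89, 64, 63, 61, 65, 85, 104, 120, 135, 153, 178, 161, 105, 67, 64, 79, 110, 133, 154, 189, 207, 210, 211]
342 s0 [204, 207, 215, 214, 218, 214, 216, 213, 205, 165, 105, 65, 59, 61, 61, 62,
[... 400 characters left out ...]
[206, 205, 205, 206, 207, 207, 206, 198, 168, 152, 159, 153, 120, 85, 70, 82, 112, 136], [206, 206, 206, 206, 207, 207, 207, 199, 171, 157, 165, 161, 123, 84, 71, 77, 101, 133], [206, 206, 206, 205, 207, 208, 206, 199, 173, 155, 161, 157, 123, 91, 74, 81, 107, 134]]
T0 372.79883040935675 183.69278752436648 1282.5 [0.0, 0.0, 0.0, 0.0, 0.0, 0.0, 0.0, 0.0, 0.0, 0.0, 0.0, 30.0, 230.0, 280.0, 355.0, 342.0, 46.0, 0.0, 0.0, 0.0, 0.0, 0.0, 0.0, 0.0, 0.0, 0.0, 0.0, 0.0, 0.0, 0.0]
T 375.97158088989124 189.7896247693254 2032.0833333333335 [0.0, 0.0, 0.0, 0.0, 0.0, 0.0, 0.0, 0.0, 0.0, 0.0, 0.0, 0.0, 0.0, 176.0, 298.0, 346.0, 377.0, 75.0, 0.0, 0.0, 0.0, 0.0, 0.0, 0.0, 0.0, 0.0, 61.0, 189.0, 235.0, 276.0]
```

```bash
cat > av.py <<'E'
from h import *
F=[];P=[]
for i in range(36):
    vision.camera('side'); o=bot.get_obs(); F.append(o['wrist_force']); P.append(o['ee_pos'])
F=np.array(F);print(o['time'],'F',F[4:].mean(0).round(3),'se',(F[4:].std(0)/32**.5).round(3),'P',np.mean(P[4:],0).round(4))
E
python3 -m crank '.25 0 -.25 0 0 0;.25 0 -.25 0 0 0;.25 0 -.25 0 0 0;.25 0 -.25 0 0 0;.25 0 -.25 0 0 0;.25 0 -.25 0 0 0;.25 0 -.25 0 0 0;.25 0 -.25 0 0 0' 1 20; python3 -m crank '0 .02 0 0 0 0;0 .035 0 0 0 0;0 .035 0 0 0 0;0 .035 0 0 0 0'; python3 av.py
```

```text
time: 39.6
ee_pos: [0.5782, -0.1642, 0.2236]
tcp_rot: [-89.9, 0.3, 8.9]
wrist_force: [-1.0, 0.6, -1.2]
opening: -0.0004
time: 40.0
ee_pos: [0.5749, -0.1609, 0.1939]
tcp_rot: [-90.0, 0.0, 9.1]
wrist_force: [-0.2, -0.3, 0.3]
opening: -0.0
41.8 F [-0.068 -0.131 -0.04 ] se [0.092 0.097 0.075] P [ 0.5751 -0.161   0.1937]
```

```bash
python3 -m crank '0 .008 0 0 0 0;0 .014 0 0 0 0;0 .019 0 0 0 0;0 .022 0 0 0 0;0 .024 0 0 0 0;0 .024 0 0 0 0'; python3 av.py
```

```text
time: 42.4
ee_pos: [0.575, -0.161, 0.1694]
tcp_rot: [-90.0, 0.0, 9.1]
wrist_force: [-0.9, -0.3, 0.8]
opening: 0.0003
44.2 F [-0.255  0.057  1.216] se [0.093 0.077 0.083] P [ 0.5752 -0.1611  0.1696]
```

```bash
python3 -m crank '0 -.01 0 0 0 0;0 -.03 0 0 0 0;0 -.06 0 0 0 0;-.05 -.06 .05 0 0 0;-.1 -.06 .1 0 0 0;-.15 -.06 .15 0 0 0;-.2 -.06 .2 0 0 0;-.25 -.06 .25 0 0 0'; python3 -m crank '0 0 0 0 0 0;0 0 0 0 0 0;0 0 0 0 0 0;0 0 0 0 0 0;0 0 0 0 0 0'
python3 - <<'E'
from h import *
snap('side','z12.png',(225,110,425,350),2.5)
E
```

```text
time: 45.0
ee_pos: [0.371, -0.0135, 0.2301]
tcp_rot: [-90.0, -0.0, 9.0]
wrist_force: [-0.1, 1.1, 0.4]
opening: -0.0001
time: 45.5
ee_pos: [0.3732, -0.0147, 0.2293]
tcp_rot: [-90.0, 0.1, 9.0]
wrist_force: [0.5, 0.1, 0.8]
opening: 0.0001
```

View pics/z12.png

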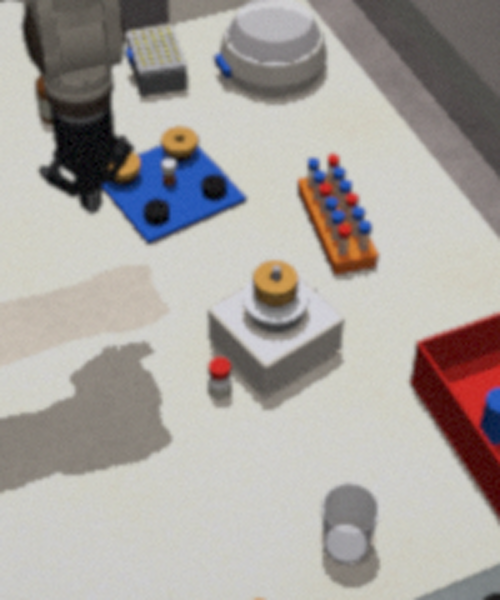

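The picture shows both rings flat on the post at about (275,285). Rings b and d are on their stubs, the vial, jar and other items are in place, and the arm is clear.

```bash
python3 -c "
from h import *
print(bot.job_done(), bot.get_obs()['time'])"
```

```text
the job is handed in; nothing more can be done
the job is handed in; nothing more can be done
```

Two brass rings (a, then c) are on the balance's post, flat on one another. I estimate the lift at about 29.5–30 mm, inside the 28.5–41.5 mm band but only 1–1.5 mm above its lower edge. I handed the job in at about 45.6 s of the 72 s allowed.

**Reading the lift**
- **Pointer:** neither camera could see it against the green band, so the lift is inferred.
- **Force balance at release:** about 29.5 mm.
- **Light touch on the post's top:** 29.9 ± 0.5 mm, taking the nominal 11 mm for the shut fingertips.
- **Side-camera shift of the pan:** this disagrees slightly, at 28–29 mm, which reaches the band's lower edge.

**What went wrong**
- **First try with ring c:** I held it too low. The fingertips landed on ring a before ring c was down, and the pan sank to about 30 mm.
- **Fix:** I put ring c back on its own stub, gripped it higher and lowered it again, letting go only when the wrist force was near zero.
- **Touch check:** it pressed the post down about 4.5 mm for 2 s. That took the lift to about 34 mm, well short of the 47 mm overload point.

**Last picture:** rings b and d were on their stubs. The vial, jar, tip box, tube rack and beaker stood where they were. The reagent bottle was partly hidden by the arm. The gripper was clear of everything.

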